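# Seat the vial carousel on the sampler's keyed drive and load the last vial

### The job

Get the sampler ready for a run: set the vial carousel on the sampler's drive and work it gently round until it drops fully home over the drive key, without ever forcing it, and stand the loose vial upright, fully down, in one of the carousel's free places. Both vials already in the carousel must stay in it, and the beaker, timer, tape roll and petri dish must be left where they are.

Things in the scene. Friction and masses are not known exactly. Their poses are not given: they have to be found in the camera images.
- carousel: Loose grey vial carousel, about 0.45 kg, standing on the desk: solid disc 152 mm across, 28 mm thick. Origin: centre of its underside; z up its axis. Eight vial places, blind holes 24.5 mm wide, 58 mm from the axis, every 45 deg from the carousel's own +x (counter-clockwise); floor 8 mm, mouth 28 mm above the origin. At the start those at 45 and 180 deg hold vials, six are free.
- knob (a point): Centre of the carousel's grip, 59 mm above its origin on its axis: a round black fluted knob 26 mm across, reaching 43 to 74 mm above the origin, on a 16 mm stem. It can be gripped from above across any diameter; the tops of the vials in the carousel stand 66 mm above its origin.
- hub (a point): Mouth of the carousel's hub, at its origin: from below a bore 14 mm wide and 30 mm deep, its mouth crossed by two slots 6.6 mm wide, 9.5 mm deep and 26 mm long, along the carousel's own x and y axes. The drive key must enter either slot; it has about 3 deg of play there either way.
- seat (a point): Centre of the drive flange's top (60 mm across) in the sampler's well, z up, 43 mm above the desk. Carousel home: its origin here, its underside on the flange. The drive has stopped at any angle, which is not measured (only seen in pictures); it resists turning with 0.15 N m. With the key not in a slot the carousel rides 8 mm higher; a fitting angle is never more than 45 deg away.
- spindle_tip (a point): Top of the drive spindle, 26 mm above the seat point on the same axis. Spindle 12 mm across, its uppermost 6 mm tapered to 5 mm. At its foot a straight key bar lies through the axis on the flange: 26 mm long, 5 mm wide, 8 mm high, flat on top.
- sampler: Fixed white housing 250 x 202 mm, 52 mm high, with a round well 166 mm wide and 12 mm deep round the drive. Origin on the desk, on the drive axis; x to its back. Keys on its front strip. At its rear right corner a 16 mm column (121 mm from the axis) with an arm that points backwards, 144 mm high.
- vial_3: The loose capped glass vial that stands by itself on the desk (black cap): 22 mm in diameter, cap 19 mm, 58 mm tall, 24 g. Origin: centre of its underside; z up.
- vial_1: Capped vial, same size, standing in the carousel's 45 deg place; origin centre of its underside.
- vial_2: Capped vial, same size, standing in the carousel's 180 deg place; origin centre of its underside.
- beaker_pink: Bystander: small beaker, 52 mm wide, 64 mm high; origin centre of its underside.
- timer: Bystander: square bench timer 65 x 65 x 19 mm; origin centre of its underside.
- petri_1: Bystander: round petri dish 73 mm wide, 15 mm high; origin centre of its underside.
- tape_roll: Bystander: roll of tape lying flat, 85 mm wide, 19 mm high; origin centre of its underside.

How it is judged:
On the way:
1. the carousel has dropped fully home on the drive (z of carousel in the frame of seat below 0.0025 m and horizontal distance between carousel and seat below 0.003 m and angle between carousel's own z axis and vertical below 0.04 rad), for 0.2 s.
At the end, for the whole second after the job is handed in: Carousel home on the drive (origin under 2.5 mm above the seat point, within 3 mm of the axis, level to 0.04 rad); all three vials upright (0.15 rad) on the floor of a carousel place (origin 5 to 11.5 mm above the carousel's, within 64 mm of its axis); everything at rest (all of step 1 and z of vial_3 in the frame of carousel between 0.005 and 0.0115 m and horizontal distance between each of vial_3, vial_1, vial_2 and carousel below 0.064 m and angle between each of vial_3, vial_1, vial_2's own z axis and vertical below 0.15 rad and z of vial_1 in the frame of carousel between 0.005 and 0.0115 m and z of vial_2 in the frame of carousel between 0.005 and 0.0115 m and linear speed of each of carousel, vial_3 below 0.02 m/s); the robot touches nothing.
It fails at once if the carousel is pushed against the sampler or its drive with more than 40 N (contact force between carousel and sampler above 40 N).
It fails at once if a vial is tipped over or spilled out (angle between any of vial_1, vial_2, vial_3's own z axis and vertical above 0.6 rad).
It fails at once if the beaker, timer, petri dish or tape roll is pushed more than 30 mm from its place (distance of any of beaker_pink, timer, petri_1, tape_roll from where it was at the start of the episode above 0.03 m).
It also fails if it takes over 67 s, if anything falls off the work surface, if the arm or the gripper's body presses on something with over 40 N, if the wrist force passes 120 N, or if a joint passes its speed limit or range.

### The arm

A 6-joint arm with a two-finger parallel gripper is mounted at the origin on a cart in front of the work surface, level with it; the furniture and walls round the work are solid. World frame = base frame: x ahead of the robot, y to its left, z up, the work surface at z = 0. Lengths are in m, angles in rad, forces in N, time in s.
With the tool pointing down it reaches from about 0.375 to 0.75 m from the base axis. Payload 9 kg.
Tool frame: the origin (TCP) lies at the very end of the fingers, on their centre line; the grasp point (between the pads) lies arm.grip_depth behind it (arm.grip_depth is the distance from the TCP to the grasp point, in m); z points along the fingers, y is the line along which they close (so a half turn about z gives the same grasp; the last joint's range is limited). The gripper opens to 85 mm and grips with 20 to 120 N. Pads are 22 mm wide; open, the fingers measure 114 mm over their backs; the gripper's body (76 mm by 85 mm) begins 54 mm behind the grasp point. The pads swing forward as they close: fully open they stand 13 mm farther back than shut.
Start: joints at [-1.409, 0.104, 0.097, 1.564, 0, 1.353], TCP at [0.222, -0.557, 0.231] pointing down, gripper open.
Joint ranges: [-2.99, 2.99], [-0.84, 1.86], [-1.1, 1.16], [-1.84, 2.11], [-1.51, 1.56], [-3.14, 3.14]. Speed limits (rad/s): [2.22, 2.22, 2.57, 3.14, 3.14, 3.14].

### API

Orientations are given as a unit quaternion [x, y, z, w].
In Python, from bench import arm, kinematics, telemetry, cams, order gives the robot as it stands. Calls block until the motion is done:
- arm.goto(position, orientation): joint-space move of the TCP to a pose.
- arm.line_to(position, rot=None, max_speed=0.15, contact_N=None): straight line of the TCP; rot=None keeps the orientation; max_speed is the mean speed in m/s. With contact_N (N) it stops when the force on the tool has changed by that much, and returns True; else False.
- arm.goto_joints(angles): joint-space move.
- arm.open_jaws() and arm.grasp(strength=None): open the fingers fully, or close them until they stop; strength is the grip in N (None keeps the last).
- arm.wait(seconds).
- kinematics.inverse_kinematics(position, orientation): joint angles nearest the present ones, or None.
- telemetry.state(): the state.
- cams.snapshot(name): name is "scene" or "top" or "wrist"; returns the picture (480x640x3 uint8, red, green, blue); there is no depth.
- cams.calibration(name): a dict with "fov_y" (degrees; the focal length in pixels is half the picture's height over the tangent of half this angle, whatever the lens; pixels are square), "cx", "cy" (the principal point, pixels), "cam_to_world" (4x4, takes a point from camera to world coordinates). Camera axes: x right, y up, looking along -z (the intrinsics and any distortion apply to the point x, -y, -z); pixel columns grow to the right and rows downward; lengths in m; the calibration is good to about 2 mm. A picture is of the moment at which its call begins: read the wrist's pose just before it. calibration takes no time and is no camera call; for the wrist camera it gives the pose at the moment of the call.
A pose or a line that the arm cannot do raises arm.PlanningError and nothing moves.
- order.finish_job(): hands the job in; it is judged then, once.
The state is a dict: "clock": time; "joints": joint angles; "joint_vel": joint speeds; "effort": joint torques, N m; "eef_pos": TCP position; "ee_rot": TCP orientation; "wrist_force": force on the tool from outside, world axes, zero at the start; "moment": the same for the moment, N m; "finger_gap": finger opening in m; "finger_force": force on a finger pad.
Only numpy, scipy, OpenCV 4.12 (cv2) and the standard library are available. Lean on these libraries where they do the work, as an engineer would, in place of code of your own. Each camera call takes 0.05 s, during which the arm holds its last target. There are 200 camera calls.

## Working session

There is one attempt and no reset: what is moved stays moved. The work goes in short steps, each a Python script; the robot and the scene stay as the last script left them, time stands still between calls to the robot, and variables do not carry over. Pictures are saved under pics/ and viewed, at most 10 in all, crops included, and the job is handed in when it is done.

```bash
mkdir -p pics; python3 - <<'E'
from bench import arm,cams,telemetry
import cv2,numpy as np
for n in("scene","top"):
    cv2.imwrite(f"pics/{n}0.png",cams.snapshot(n)[...,::-1]); c=cams.calibration(n);print(n,{k:(np.round(v,4).tolist() if not isinstance(v,str) else v) for k,v in c.items()})
print(cams.calibration("wrist"));print(arm.grip_depth,telemetry.state())
E
```

```text
scene {'fov_y': 42.657, 'cx': 318.5578, 'cy': 235.3611, 'cam_to_world': [[-0.76, 0.2911, -0.5811, -0.3182], [-0.6499, -0.3303, 0.6845, 0.7597], [0.0073, 0.8979, 0.4401, 0.6704], [0.0, 0.0, 0.0, 1.0]]}
top {'fov_y': 50.329, 'cx': 313.8817, 'cy': 234.4157, 'cam_to_world': [[0.0288, 0.989, -0.1451, 0.2879], [-0.9996, 0.028, -0.008, -0.1622], [-0.0039, 0.1452, 0.9894, 1.2246], [0.0, 0.0, 0.0, 1.0]]}
{'fov_y': 68.62715261626171, 'cx': 318.10721200525404, 'cy': 236.70135209483303, 'cam_to_world': array([[ 3.70767605e-01,  8.92509586e-01,  2.56822939e-01,
         2.88369137e-01],
       [-9.28725554e-01,  3.56451597e-01,  1.02034818e-01,
        -5.32091234e-01],
       [-4.77893112e-04, -2.76349231e-01,  9.61057165e-01,
         3.73561459e-01],
       [ 0.00000000e+00,  0.00000000e+00,  0.00000000e+00,
         1.00000000e+00]])}
0.0187 {'clock': 0.1, 'joints': array([-1.40869629e+00,  1.04675127e-01,  9.65121059e-02,  1.56386406e+00,
       -2.41730939e-05,  1.35310764e+00]), 'joint_vel': array([ 0.00077802, -0.00068757,  0.00048355, -0.00046155,  0.00096091,
       -0.00053884]), 'effort': array([ 5.44834358e-03, -5.58205533e+01,  5.04720354e+01,  1.33298148e-02,
       -3.44270438e-04,  2.23661324e-06]), 'eef_pos': array([ 0.22239308, -0.55693889,  0.23056003]), 'ee_rot': array([ 9.82023993e-01,  1.88755128e-01,  5.01986439e-06, -6.15473530e-04]), 'wrist_force': array([ 0.30073726, -0.01085665,  0.30431029]), 'moment': array([-0.02486069,  0.00797448,  0.00878386]), 'finger_force': 0.0, 'finger_gap': 0.08520698039399914}
```

View pics/top0.png

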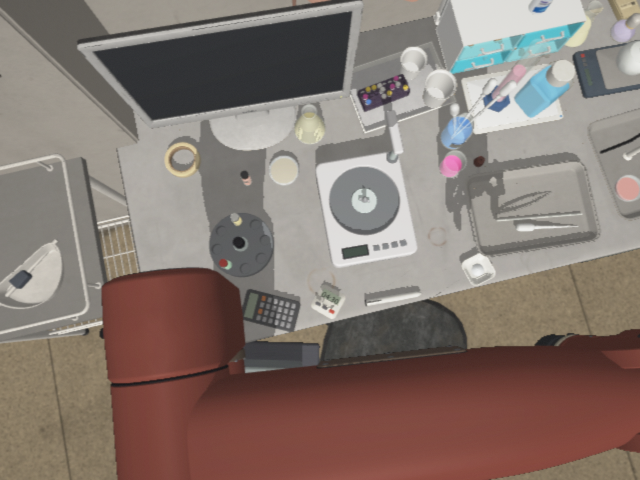

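View pics/scene0.png

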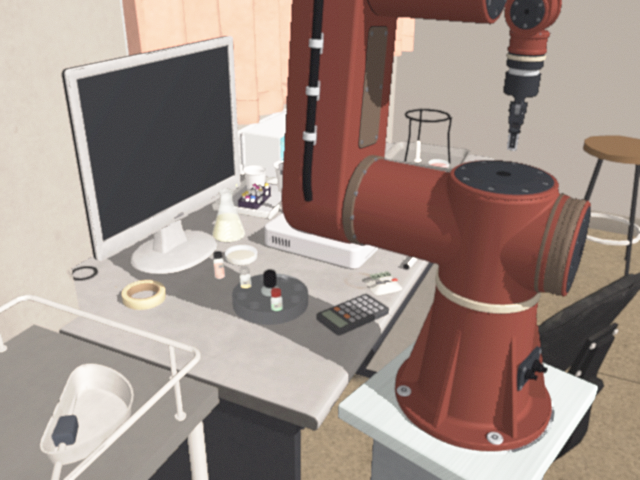

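The top view shows the carousel disc near (241,245), with its vials at (236,219) and (224,264). The loose vial is at (246,178), the sampler well near (364,200), the petri dish at (284,170) and the tape at (182,160).

```bash
cat > h.py <<'E'
from bench import arm,kinematics,telemetry,cams,order
import cv2,numpy as np
from scipy.spatial.transform import Rotation as R
def cal(n):
    c=cams.calibration(n); return {**c,"f":240/np.tan(np.radians(c["fov_y"])/2),"T":np.array(c["cam_to_world"])}
def ray(c,uv,z):
    d=c["T"][:3,:3]@np.array([(uv[0]-c["cx"])/c["f"],-(uv[1]-c["cy"])/c["f"],-1]); o=c["T"][:3,3]
    return o+d*(z-o[2])/d[2]
def proj(c,p):
    q=c["T"][:3,:3].T@(np.array(p)-c["T"][:3,3]); return np.array([c["cx"]-c["f"]*q[0]/q[2],c["cy"]+c["f"]*q[1]/q[2]])
def down(yaw):  # tool z down, tool y along world heading yaw
    y=np.array([np.cos(yaw),np.sin(yaw),0]);z=np.array([0,0,-1.]);return R.from_matrix(np.c_[np.cross(y,z),y,z]).as_quat()
def snap(n,name):
    c=cal(n);im=cams.snapshot(n)[...,::-1].copy();cv2.imwrite(f"pics/{name}.png",im);return c,im
E
python3 - <<'E'
from h import *
c=cal("top")
for n,uv,z in [("knob",(239,243),.074),("disc",(241,245),.028),("v1",(236,217),.066),("v2",(223,264),.066),("vial3",(245,174),.058),("seatspindle",(364,196),.069),("well",(364,201),.052),("column",(394,150),.144),("petri",(284,170),.015),("tape",(182,160),.019),("beaker",(452,165),.064),("monitor base",(255,130),0.01),("sampFL",(336,265),.052),("sampFR",(416,255),.052),("sampBL",(317,165),.052),("sampBR",(384,153),.052)]:
    p=ray(c,uv,z);print(n,p.round(3),np.hypot(*p[:2]).round(3))
s=telemetry.state();T=c=cal("wrist");Rt=R.from_quat(s["ee_rot"]).as_matrix()
print("cam in tool",Rt.T@(c["T"][:3,3]-s["eef_pos"]),(Rt.T@c["T"][:3,:3]).round(3))
E
```

```text
knob [0.432 0.017 0.074] 0.432
disc [0.433 0.019 0.028] 0.434
v1 [0.493 0.028 0.066] 0.494
v2 [0.384 0.052 0.066] 0.387
vial3 [0.598 0.013 0.058] 0.598
seatspindle [ 0.55  -0.266  0.069] 0.611
well [ 0.542 -0.268  0.052] 0.605
column [ 0.638 -0.323  0.144] 0.715
petri [ 0.622 -0.075  0.015] 0.626
tape [0.639 0.175 0.019] 0.662
beaker [ 0.631 -0.471  0.064] 0.788
monitor base [0.723 0.001 0.01 ] 0.723
sampFL [ 0.39  -0.206  0.052] 0.441
sampFR [ 0.419 -0.389  0.052] 0.572
sampBL [ 0.626 -0.155  0.052] 0.645
sampBR [ 0.66  -0.314  0.052] 0.731
cam in tool [ 0.07052106  0.00120926 -0.14298591] [[ 0.     0.961  0.277]
 [ 1.     0.    -0.001]
 [-0.001  0.277 -0.961]]
```

```bash
python3 - <<'E'
from h import *
def tryg(p,yaw):
    for k in (0,np.pi,-np.pi):
        j=kinematics.inverse_kinematics(p,down(yaw+k)); print(np.degrees(yaw+k).round(),None if j is None else np.round(j,2))
arm.goto([.53,-.25,.28],down(np.radians(-68)));print(telemetry.state()["clock"])
c,im=snap("wrist","samp1")
arm.goto([.51,.02,.28],down(np.radians(10)));print(telemetry.state()["clock"],telemetry.state()["joints"].round(2))
snap("wrist","car1")
for d in(-80,-35,10,55): tryg([.433,.019,.1],np.radians(d)); tryg([.55,-.266,.12],np.radians(d))
E
python3 -c "
import cv2,numpy as np
a=[cv2.imread(f'pics/{n}1.png') for n in('samp','car')]
cv2.imwrite('pics/both.png',cv2.resize(np.vstack(a),(400,600)))"
```

```text
1.7083
2.8083 [-0.22 -0.15 -0.07  1.66 -0.    1.18]
-80.0 [-0.26 -0.41 -0.61  1.37  0.    2.71]
100.0 [-0.26 -0.41 -0.61  1.37  0.   -0.43]
-260.0 [-0.26 -0.41 -0.61  1.37  0.   -0.43]
-80.0 [-0.66  0.15 -0.06  1.37  0.    2.3 ]
100.0 [-0.66  0.15 -0.06  1.37  0.   -0.84]
-260.0 [-0.66  0.15 -0.06  1.37  0.   -0.84]
-35.0 [-0.26 -0.41 -0.61  1.37  0.    1.92]
145.0 [-0.26 -0.41 -0.61  1.37  0.   -1.22]
-215.0 [-0.26 -0.41 -0.61  1.37  0.   -1.22]
-35.0 [-0.66  0.15 -0.06  1.37  0.    1.52]
145.0 [-0.66  0.15 -0.06  1.37  0.   -1.62]
-215.0 [-0.66  0.15 -0.06  1.37  0.   -1.62]
10.0 [-0.26 -0.41 -0.61  1.37  0.    1.14]
190.0 [-0.26 -0.41 -0.61  1.37  0.   -2.01]
-170.0 [-0.26 -0.41 -0.61  1.37  0.   -2.01]
10.0 [-0.66  0.15 -0.06  1.37  0.    0.73]
190.0 [-0.66  0.15 -0.06  1.37  0.   -2.41]
-170.0 [-0.66  0.15 -0.06  1.37  0.   -2.41]
55.0 [-0.26 -0.41 -0.61  1.37  0.    0.35]
235.0 [-0.26 -0.41 -0.61  1.37  0.   -2.79]
-125.0 [-0.26 -0.41 -0.61  1.37  0.   -2.79]
55.0 [-0.66  0.15 -0.06  1.37  0.   -0.05]
235.0 [-0.66  0.15 -0.06  1.37  0.    3.09]
-125.0 [-0.66  0.15 -0.06  1.37  0.    3.09]
```

View pics/samp1.png

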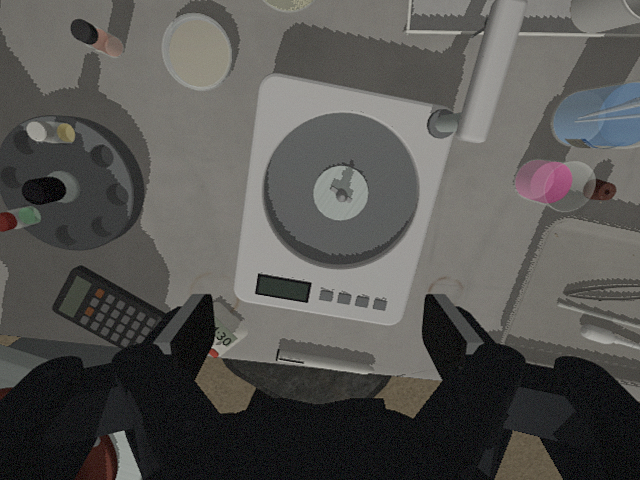

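View pics/car1.png

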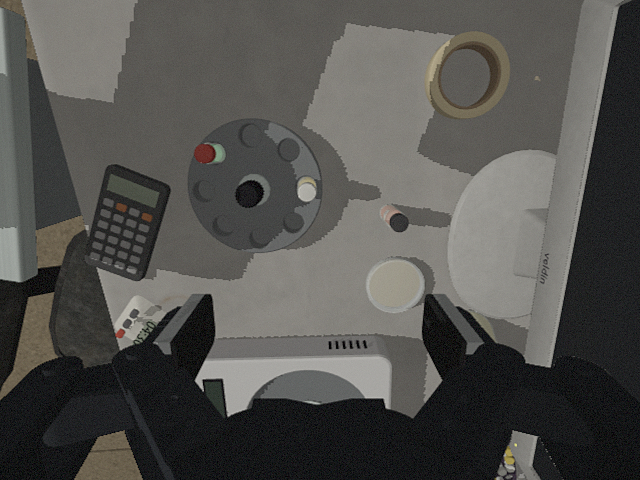

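The first wrist view shows the sampler well with the flange near (341,193) and a key that is hard to see. The column is at (443,123). In the second view the knob top is at (250,191), the white-capped vial at (306,190), the red-capped one at (206,153) and the loose vial's cap at (398,222).

```bash
python3 - <<'E'
from h import *
c=cal("wrist")
for n,uv,z in [("knob",(250,188),.074),("white",(307,186),.066),("red",(204,153),.066),("vial3",(399,223),.058)]+[("hole",u,.028) for u in[(250,134),(289,149),(293,220),(259,238),(221,222),(203,190)]]: print(n,ray(c,uv,z).round(4))
p=ray(c,(399,223),.058)
arm.goto([p[0],p[1],.16],down(np.radians(10)))
c,im=snap("wrist","v3close")
g=cv2.cvtColor(im,cv2.COLOR_BGR2GRAY); m=(g<50).astype(np.uint8); m[:,:200]=0;m[:,440:]=0;m[:120]=0;m[330:]=0
n,l,st,ce=cv2.connectedComponentsWithStats(m)
for i in range(1,n):
    if st[i,4]>60: print(st[i],ce[i],ray(c,ce[i],.058).round(4),ray(c,ce[i],.0).round(4))
knob=ray(c,(0,0),0)
arm.goto([.435,.012,.17],down(np.radians(10))); snap("wrist","carclose"); print(telemetry.state()["clock"])
cv2.imwrite("pics/pair.png",np.hstack([im[60:420,120:520],cv2.imread("pics/carclose.png")[60:420,120:520]]))
E
```

```text
knob [0.441  0.0258 0.074 ]
white [0.4964 0.0363 0.066 ]
red [0.3908 0.0511 0.066 ]
vial3 [0.5995 0.013  0.058 ]
hole [0.4265 0.0757 0.028 ]
hole [0.4703 0.0673 0.028 ]
hole [ 0.4866 -0.0105  0.028 ]
hole [ 0.4506 -0.0386  0.028 ]
hole [ 0.405 -0.027  0.028]
hole [0.3815 0.0065 0.028 ]
[200 127  22 114 627] [212.45773525 179.83253589] [0.5208 0.0386 0.058 ] [0.5049 0.0287 0.    ]
[308 218  24  28 317] [321.02208202 231.4384858 ] [0.6016 0.015  0.058 ] [ 6.048e-01 -5.000e-04  0.000e+00]
[200 294  15  36 463] [206.40172786 312.97408207] [ 0.5255 -0.0649  0.058 ] [ 0.5107 -0.0992  0.    ]
[422 295  18  35 533] [430.98874296 313.61163227] [ 0.6973 -0.0353  0.058 ] [ 0.7231 -0.0627  0.    ]
4.3417
```

View pics/pair.png

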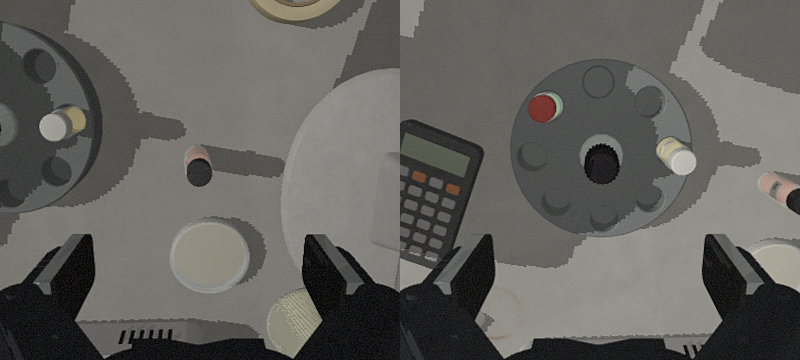

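The left half shows the loose vial's cap top at full-image (319,233). The right half shows the carousel's six free mouths at full-image (319,141), (370,161), (369,258), (323,277), (275,267) and (251,217). I'll fit those, then pinch the vial once to find the camera bias.

```bash
cat >> h.py <<'E'
def holefit(c,px,z):
    """px: {place deg: (u,v)} -> centre xy, yaw, residuals"""
    W=np.array([ray(c,u,z)[:2] for u in px.values()]);a=np.radians(list(px));M=.058*np.c_[np.cos(a),np.sin(a)]
    w=W-W.mean(0);m=M-M.mean(0);yaw=np.angle(((w[:,0]+1j*w[:,1])*(m[:,0]-1j*m[:,1])).sum())
    Q=R.from_euler('z',yaw).as_matrix()[:2,:2];t=W.mean(0)-Q@M.mean(0);return t,yaw,(W-M@Q.T-t)
def capcentre(c,im,z=.058,lim=50):
    g=cv2.cvtColor(im,cv2.COLOR_BGR2GRAY);m=(g<lim).astype(np.uint8);m[:180]=0;m[280:]=0;m[:,270:]*=1;m[:,:270]=0;m[:,370:]=0
    n,l,st,ce=cv2.connectedComponentsWithStats(m);i=1+np.argmax(st[1:,4]);x,y,w,h,_=st[i]
    return ray(c,(x+w/2-.5,y+h-w/2-.5),z),st[i]
E
python3 - <<'E'
from h import *
c=cal("wrist")
px={90:(370,161),135:(319,141),225:(251,217),270:(275,267),315:(323,277),0:(369,258)}
t,yaw,r=holefit(c,px,.028);print(t.round(4),np.degrees(yaw).round(2),(r*1e3).round(1).tolist(),"knob",ray(c,(322,224),.074))
q=down(np.radians(10))
arm.goto([.6005,.0136,.16],q);c,im=snap("wrist","v3b");p,s=capcentre(c,im);print(p,s)
arm.line_to([p[0],p[1],.027],max_speed=.1);arm.grasp(20);s=telemetry.state();print(s["finger_gap"],s["eef_pos"])
e=s["eef_pos"]
arm.open_jaws();arm.line_to([e[0],e[1],.16]);c,im=snap("wrist","v3c");p2,s=capcentre(c,im)
d=p2[:2]-e[:2];print(p2,"bias x,y of tool:",d@[-np.sin(np.radians(10)),np.cos(np.radians(10))],d@[np.cos(np.radians(10)),np.sin(np.radians(10))],telemetry.state()["clock"])
E
```

```text
[0.4382 0.0179] -32.34 [[0.2, 0.6], [1.2, 1.1], [-0.0, 0.4], [0.3, -3.9], [-0.7, 1.6], [-1.1, 0.3]] knob [0.43825366 0.02114627 0.074     ]
[0.60070629 0.012966   0.058     ] [306 220  25  29 350]
0.020618786899171015 [0.60071091 0.01294    0.02712128]
[0.60191779 0.01343594 0.058     ] bias x,y of tool: 0.0002788360080794228 0.0012746650926352954 8.9417
```

```bash
python3 - <<'E'
from h import *
arm.goto([.438,.018,.14],down(np.radians(10))); c,im=snap("wrist","car3"); np.savez("pics/car3.npz",T=c["T"])
x,y=proj(c,(.438,.018,.028));print(x,y)
cv2.imwrite("pics/car3z.png",cv2.resize(im[int(y)-120:int(y)+120,int(x)-160:int(x)+160],(800,600),interpolation=cv2.INTER_CUBIC));print(int(x)-160,int(y)-120)
E
```

```text
316.1756902023053 230.3998280779671
156 110
```

View pics/car3z.png

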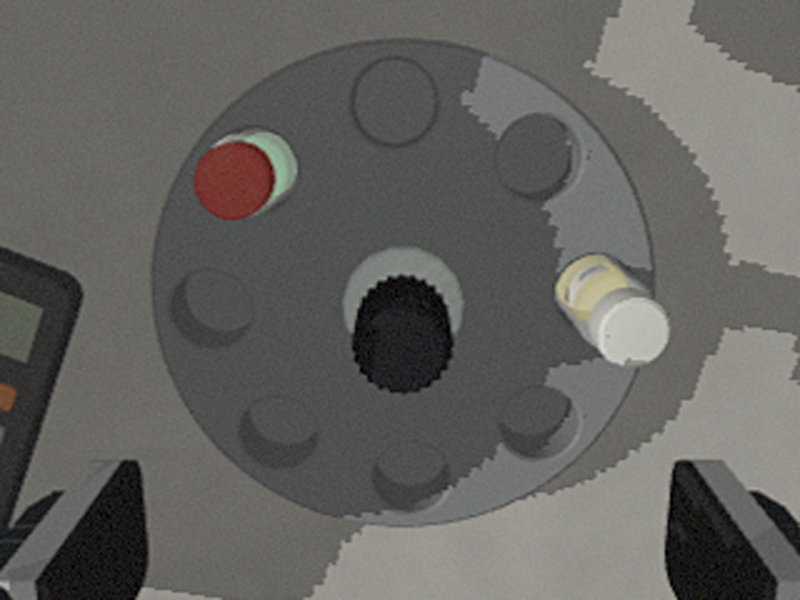

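Zoomed view of the carousel, with the six free mouths in zoom pixels: (395,101), (536,156), (212,307), (279,431), (411,475) and (540,422). They are clean ellipses.

```bash
python3 - <<'E'
from h import *
c=cal("wrist")
px={135:(395,101),90:(536,156),225:(212,307),270:(279,431),315:(411,475),0:(540,422)}
px={k:(156+u/2.5-.3,110+v/2.5-.3) for k,(u,v) in px.items()}
t,yaw,r=holefit(c,px,.028);print(t.round(4),np.degrees(yaw).round(2),(r*1e3).round(1).tolist())
# pick: vial bias-corrected
psi=np.radians(10);tx=np.array([-np.sin(psi),np.cos(psi)]);ty=np.array([np.cos(psi),np.sin(psi)])
b=.0003*tx+.00127*ty
t=t-b; a=yaw+np.radians(315); h=t+.058*np.array([np.cos(a),np.sin(a)]);psi2=a+np.pi/2
print("centre",t,"hole",h,"heading",np.degrees(psi2)%360)
np.savez("car.npz",t=t,yaw=yaw)
arm.goto([.6007,.0129,.16],down(psi));arm.line_to([.6007,.0129,.0275],max_speed=.1);arm.grasp(25)
arm.line_to([.6007,.0129,.13]);q=down(psi2)
arm.goto([h[0],h[1],.13],q);arm.line_to([h[0],h[1],.06],max_speed=.1)
s=telemetry.state();print(s["clock"],s["finger_gap"],s["eef_pos"]);snap("wrist","pl")
f=arm.line_to([h[0],h[1],.0355],max_speed=.03,contact_N=2.5);s2=telemetry.state();print(f,s2["eef_pos"],s2["wrist_force"]-s["wrist_force"],s2["clock"])
E
```

```text
[0.4388 0.0186] -32.53 [[0.3, 0.1], [-1.0, -0.2], [0.4, 0.3], [0.2, 0.1], [-0.0, 0.1], [0.2, -0.4]]
centre [0.43760069 0.01809653] hole [ 0.45012148 -0.03853588] heading 12.466900416778344
14.8833 0.020865003185876953 [ 0.45054822 -0.03863279  0.06055982]
True [ 0.44987974 -0.03841596  0.03559498] [-0.76576941 -0.67709959  5.57840911] 15.7167
```

The contact came at the expected floor height, so the vial is down in its hole. I'll release it, then look at the carousel and the sampler's key.

```bash
python3 - <<'E'
from h import *
arm.open_jaws();e=telemetry.state()["eef_pos"];arm.line_to([e[0],e[1],.14]);d=np.load("car.npz")
arm.goto([*d["t"],.15],down(np.radians(10)));c,im=snap("wrist","car4")
arm.goto([.545,-.265,.16],down(np.radians(-68)));c2,im2=snap("wrist","samp2");s=telemetry.state();print(s["clock"])
x,y=map(int,proj(c2,(.548,-.266,.043)));print(x,y)
z=cv2.resize(im2[y-75:y+75,x-50:x+50],(400,600),interpolation=cv2.INTER_CUBIC)
cv2.imwrite("pics/m1.png",np.hstack([cv2.resize(im[60:360,140:540],(400,300)),z[:300]*0]) if 0 else np.hstack([cv2.copyMakeBorder(im[90:360,120:520],0,330,0,0,cv2.BORDER_CONSTANT),z]))
E
```

```text
18.8167
319 228
```

View pics/m1.png

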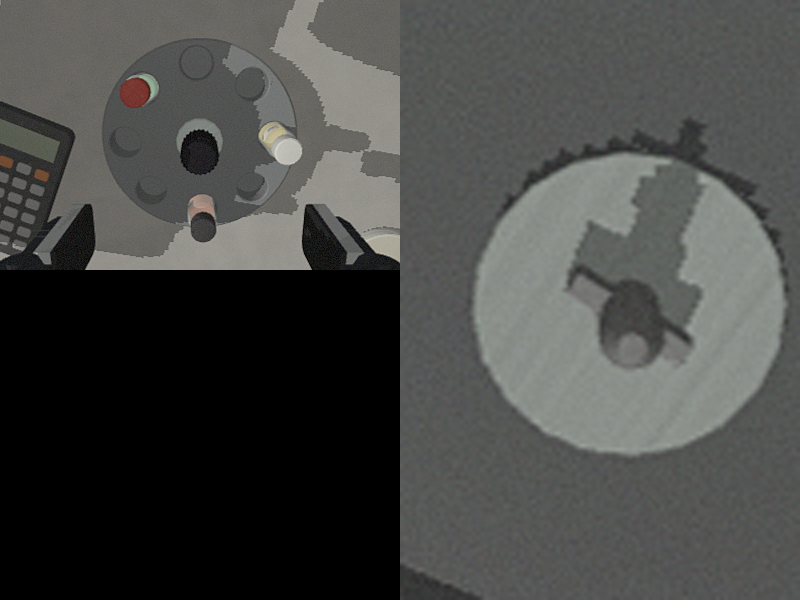

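The vial stands in its place. In the zoomed sampler view the flange is centred at (629,304) and the key's top face runs from (573,281) to (686,354).

```bash
python3 - <<'E'
from h import *
c=cal("wrist");f=lambda u,v:(269+(u-400)/4-.4,153+v/4-.4)
psi=np.radians(-68);b=.0003*np.array([-np.sin(psi),np.cos(psi),0])+.00127*np.array([np.cos(psi),np.sin(psi),0])
A,B=ray(c,f(573,281),.051),ray(c,f(686,354),.051);d=B-A
print("key len",np.linalg.norm(d),"ang",np.degrees(np.arctan2(d[1],d[0])),"mid",(A+B)/2-b)
print("flange",ray(c,f(629,304),.043)-b,"dia",np.linalg.norm(ray(c,f(473,304),.043)-ray(c,f(785,304),.043)),"tip",ray(c,f(631,347),.069)-b)
g=cv2.cvtColor(cv2.imread("pics/samp2.png"),cv2.COLOR_BGR2GRAY)
arm.goto([.549,-.266,.16],down(np.radians(10)));c,im=snap("wrist","samp3");print(telemetry.state()["clock"])
x,y=map(int,proj(c,(.548,-.266,.043)));print(x,y)
cv2.imwrite("pics/s3.png",cv2.resize(im[y-50:y+50,x-65:x+65],(780,600),interpolation=cv2.INTER_CUBIC))
E
```

```text
key len 0.025329291233130928 ang -101.58105416367059 mid [ 0.54834932 -0.26922594  0.051     ]
flange [ 0.54884822 -0.2690204   0.043     ] dia 0.05961393499270361 tip [ 0.54796264 -0.2691579   0.069     ]
20.1
315 229
```

View pics/s3.png

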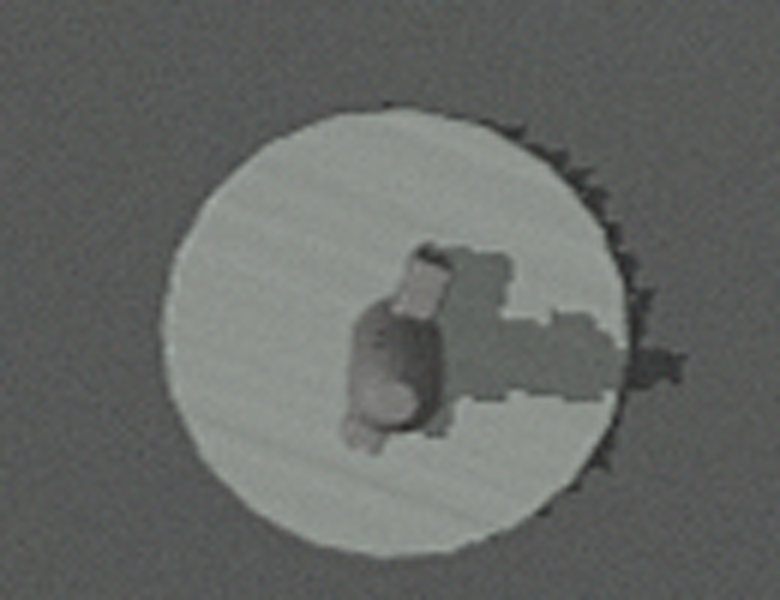

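The second view puts the flange centre at (396,332), the key ends at (432,259) and (362,449), and the tip at (391,402), in zoom pixels.

```bash
python3 - <<'E'
from h import *
c=cal("wrist");f=lambda u,v:(315-65+u/6-.4,229-50+v/6-.4)
psi=np.radians(10);b=.0003*np.array([-np.sin(psi),np.cos(psi),0])+.00127*np.array([np.cos(psi),np.sin(psi),0])
A,B=ray(c,f(432,259),.051),ray(c,f(362,449),.051);d=B-A
print("key len",np.linalg.norm(d),"ang",np.degrees(np.arctan2(d[1],d[0])),"mid",(A+B)/2-b)
print("flange",ray(c,f(396.5,332),.043)-b,"tip",ray(c,f(391,402),.069)-b)
# grip the knob
D=np.load("car.npz");t=D["t"];hd=float(D["yaw"])+np.pi/2;q=down(hd)
arm.goto([*t,.15],q);arm.line_to([*t,.0405],max_speed=.1,contact_N=8)
s=telemetry.state();print(s["eef_pos"],s["wrist_force"])
arm.grasp(60);s=telemetry.state();print(s["eef_pos"],s["finger_gap"],s["wrist_force"],s["clock"],s["joints"].round(2))
E
```

```text
key len 0.02614001249000991 ang -99.60294099354242 mid [ 0.5474855  -0.27087809  0.051     ]
flange [ 0.54729743 -0.27013652  0.043     ] tip [ 0.54703723 -0.27137535  0.069     ]
[0.43811256 0.01794704 0.04118635] [-0.93142247  0.49881513  0.05238494]
[0.43788614 0.01813635 0.04087094] 0.024493845762304192 [1.05820216 2.30820115 3.49455549] 23.0917 [-0.26 -0.36 -0.68  1.25  0.    0.31]
```

```bash
python3 - <<'E'
from h import *
D=np.load("car.npz");y0=float(D["yaw"]);z0=telemetry.state()["eef_pos"][2];np.save("z0.npy",z0)
e=telemetry.state()["eef_pos"]
arm.line_to([e[0],e[1],z0+.095],max_speed=.08)
S=[.548,-.2698];q=down(y0+np.pi/2+np.radians(-10.6)-y0)
arm.goto([*S,z0+.095],q);arm.wait(.3);s=telemetry.state();print(s["clock"],s["wrist_force"],s["finger_gap"])
arm.line_to([*S,z0+.076],rot=q,max_speed=.05);arm.wait(.2)
s=telemetry.state();print(s["eef_pos"],s["wrist_force"],s["moment"])
f=arm.line_to([*S,z0+.043],max_speed=.02,contact_N=5)
s=telemetry.state();print(f,s["eef_pos"],"height above seat",s["eef_pos"][2]-z0-.043,s["wrist_force"],s["moment"],s["clock"])
snap("wrist","pl1");snap("scene","pl1s")
E
```

```text
25.9083 [-0.03617942  0.20412447 -5.92701005] 0.02451242132957724
[ 0.54818465 -0.26997543  0.11725894] [-0.03967951  0.02245526 -6.4201909 ] [-0.00847556 -0.03580208 -0.00819741]
False [ 0.54804546 -0.26967645  0.08396405] height above seat 9.310726500474237e-05 [-0.21178379  2.41884417 -5.54510738] [ 0.6775794  -0.02091179  0.0179308 ] 28.4417
```

It dropped straight home (0.1 mm above the seat, about 2 N of side force). I'll release, back off and verify.

```bash
python3 - <<'E'
from h import *
arm.open_jaws();e=telemetry.state()["eef_pos"];arm.line_to([e[0],e[1],.2],max_speed=.12)
c,im=snap("wrist","fin");s=telemetry.state();print(s["clock"],s["wrist_force"]);x,y=proj(c,(e[0],e[1],.071));print(x,y)
cv2.imwrite("pics/finv.png",im)
E
```

```text
30.325 [-0.08632557 -0.24928633  0.22143998]
319.0084657269759 226.76624361567548
```

View pics/finv.png

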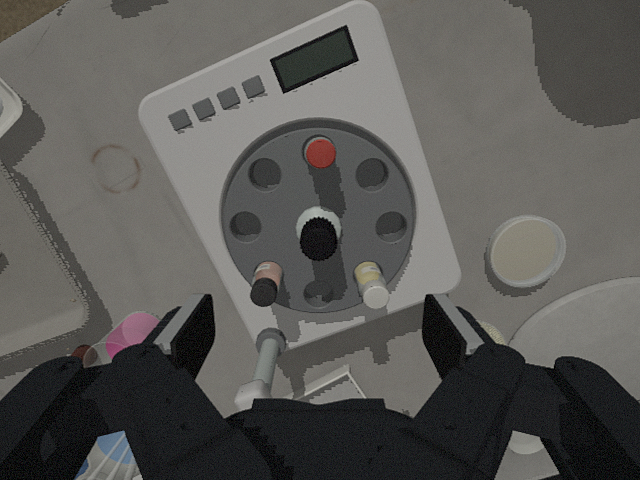

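The carousel sits concentric in the well, with the red, white and black caps upright at (320,152), (374,296) and (264,292). No contact force built up during the full descent, so it is home.

```bash
python3 -c "
from h import *
print(order.finish_job())"
```

```text
the job is handed in; nothing more can be done
None
```

I handed the job in at about 30 s of the 67 s; no verdict came back. The carousel read 0.1 mm above the seat with no forcing, all three vials looked upright in it, and I never touched the beaker, timer, tape roll or petri dish.

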